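# Show the edge of a cover plate over the end of a bench ledge

## Task

With the fingertips, push the flat aluminium cover plate along the raised grey ledge, towards the end of the ledge where the open steel tray stands, until about a third of the plate's length sticks out past that end, so that its edge can be got at. Leave it lying flat on the ledge and pointing along it; only push it, never lift or tip it or let it drop off. Leave the tray, the battery pack, the motor and the screwdriver where they are.

Things in the scene. Friction and masses are not known exactly. Their poses are not given: they have to be found in the camera images.
- plate: Loose plain aluminium cover plate with a small dark screw hole in each corner, 70 (x) by 120 (y, its length) by 5 thick, mass about 110 g, lying flat on the ledge near its middle, its length roughly along the ledge. Origin at the centre of its underside; z up. It slides with ordinary friction and turns if pushed off its centre line; it tips over the end of the ledge when more than half its length sticks out.
- ledge: Fixed raised grey sheet-metal ledge (bench riser) that the plate lies on: 100 (x) by 280 (y, its length), flat top 60 above the work surface. Origin at the centre of its footprint, at work-surface height; z up. Both ends of the top (y = +140 and y = -140 in its frame) are open. Along its +x long side, away from the robot, runs an upstand 4 thick (inner face at x = +46), 10 higher than the top. The -x side is open.
- tray: Loose open steel tray, 150 (x) by 110 (y) by 22 high, on the work surface beyond one end of the ledge (the +y or the -y end, it varies). It marks the end to push towards. Origin at the centre of its underside.
- battery: Loose black battery pack with a grey band, 100 (x) by 65 (y) by 45 high (51 with terminals), on the work surface beyond the other end of the ledge. Leave it. Origin at the centre of its underside.
- motor: Loose small steel motor lying on a brass foot, about 71 (x) by 40 (y) by 43 high, on the work surface on the robot's side of the ledge. Leave it. Origin at the centre of its underside.
- screwdriver: Loose black-handled screwdriver lying on the work surface on the robot's side of the ledge, 180 long along its x, 26 high, handle to -x. Leave it. Origin at the middle of its length, on its underside.
Things that resemble listed ones, but are neither listed nor needed, are in the scene too. What is meant by the plate is not red or turquoise, and is the larger of those in its own colour.

How it is judged:
At the end, for the whole second after the job is handed in: Plate flat and at rest on the ledge, its tray-side end 26 to 54 mm past that end of the ledge (centres 106 to 134 mm apart along it), within 0.25 rad of the ledge's direction, its centre at most 35 mm to the robot's side and 20 mm to the upstand's side of the ledge's centre line (((y of tray in the frame of ledge above 0 m and y of plate in the frame of ledge between 0.106 and 0.134 m) or (y of tray in the frame of ledge below 0 m and y of plate in the frame of ledge between -0.134 and -0.106 m)) and x of plate in the frame of ledge between -0.035 and 0.02 m and angle between the y axis of plate and the y axis of ledge, either way round below 0.25 rad and angle between plate's own z axis and vertical below 0.04 rad and height (world z) of plate between 0.057 and 0.063 m and linear speed of plate below 0.01 m/s); the robot touches nothing.
It fails at once if the plate is lifted off the ledge (height (world z) of plate above 0.07 m).
It fails at once if the plate falls off the ledge (height (world z) of plate below 0.045 m).
It fails at once if the plate is tipped up (angle between plate's own z axis and vertical above 0.3 rad).
It fails at once if the tray, battery pack, motor or screwdriver is moved more than 2 cm (distance of any of tray, battery, motor, screwdriver from where it was at the start of the episode above 0.02 m).
It also fails if it takes over 43 s, if anything falls off the work surface, if the arm or the gripper's body presses on something with over 40 N, if the wrist force passes 120 N, or if a joint passes its speed limit or range.

## Robot

A 6-joint arm with a two-finger parallel gripper is mounted at the origin on the work surface. World frame = base frame: x ahead of the robot, y to its left, z up, the work surface at z = 0. Lengths are in m, angles in rad, forces in N, time in s.
With the tool pointing down it reaches from about 0.325 to 0.75 m from the base axis. Payload 7.6 kg.
Tool frame: the origin (TCP) lies midway between the tips of the shut fingers; the grasp point (between the pads) lies 19 mm behind it (ctrl.hold_point_z is the distance from the TCP to the grasp point, in m); x points along the fingers, y is the direction in which the jaws open and shut, and the axes are right-handed (so a half turn about x gives the same grasp; the last joint's range is limited). The gripper opens to 85 mm and grips with 20 to 120 N. Pads are 22 mm wide; open, the fingers measure 114 mm over their backs; the gripper's body (76 mm by 85 mm) begins 54 mm behind the grasp point. The pads swing forward as they close: fully open they stand 13 mm farther back than shut.
Start: joints at [-1.204, 0.052, 1.401, -0, 1.689, -0.07], TCP at [0.222, -0.476, 0.231] pointing down, gripper open.
Joint ranges: [-2.9, 2.9], [-0.91, 2.17], [0.12, 2.37], [-1.06, 4.2], [0.26, 2.73], [-2.93, 2.93]. Speed limits (rad/s): [2.57, 2.57, 3.01, 3.14, 3.14, 3.14].

## Interface

Orientations are given as a unit quaternion [x, y, z, w].
In Python, from bench import ctrl gives the robot as it stands.
- The arm moves only by the tool step_arm, never from a script. Its arguments are lists of equal length, an entry for each row: "gripper": the opening in per cent of the stroke, from 0 (shut) to 100 (fully open); "travel": the shift along the tool's x, y, z in cm, a list of three; "dr": the turn, a rotation vector about the tool's x, y, z in rad, a list of three. A call has 1 to 20 rows; each row is the pose to reach, as a shift and turn from the pose measured when the call began, along the tool's axes at that moment; what a row does not reach only later rows make up. A row lasts 1/10 s, in which the tool goes at most 50 mm and 8.59 degrees, less where a joint would pass 70% of its speed; a pose out of reach is approached as far as the arm can. A call with a gripper value outside its range is refused whole. The fingers move at their own pace and stop on an object; the grip force is fixed at half the most. Time passes only in rows, so rows that repeat a pose let the fingers close. It gives the time, the measured TCP pose, the force and the opening at its end, in the units of the state.
- ctrl.get_obs(): the state, without advancing time (a new reading comes with each control period).
- ctrl.grab_frame(name): name is "side" or "top"; returns the picture (480x640x3 uint8, red, green, blue); there is no depth.
- ctrl.camera_info(name): a dict with "fx", "fy", "cx", "cy" (pixels), "world_from_camera" (4x4, takes a point from camera to world coordinates). Camera axes: x right, y up, looking along -z (the intrinsics and any distortion apply to the point x, -y, -z); pixel columns grow to the right and rows downward; lengths in m; the calibration is good to about 2 mm. A picture is of the moment at which its call begins. camera_info takes no time and is no camera call.
- ctrl.hand_in(): hands the job in, once; it reports no verdict.
The state is a dict: "time_s": time; "joints": joint angles; "qvel": joint speeds; "joint_torque": joint torques, N m; "tcp_pos": TCP position; "ee_rot": TCP orientation; "contact_force": force on the tool from outside, world axes, zero at the start; "wrist_torque": the same for the moment, N m; "opening": opening from 0.0 (shut) to 1.0 (fully open).
Only numpy, scipy, OpenCV 4.12 (cv2) and the standard library are available. Lean on these libraries where they do the work, as an engineer would, in place of code of your own. Each camera call takes 0.05 s, during which the arm holds its last target. There are 200 camera calls.

## Working session

There is one attempt and no reset: what is moved stays moved. The work goes in short steps, Python scripts to look and compute and a tool call to move; the robot and the scene stay as the last step left them, time stands still between calls to the robot, and variables do not carry over. Pictures are saved under pics/ and viewed, about 8 in all and at most 12, crops included, and the job is handed in when it is done.

Besides the shell and the picture viewer there is one more tool, called after ">>>" as name(argument=value, ...) on one line, values as JSON. step_arm: Moves the arm, as the interface text tells. Its arguments: {"type":"object","properties":{"gripper":{"type":"array","items":{"type":"number"}},"travel":{"type":"array","items":{"type":"array","items":{"type":"number"}}},"dr":{"type":"array","items":{"type":"array","items":{"type":"number"}}}},"required":["gripper","travel","dr"]}

```bash
mkdir -p pics; cat > h.py <<'E'
import numpy as np,cv2
from bench import ctrl
def grab(n,f):
    im=ctrl.grab_frame(n); cv2.imwrite(f'pics/{f}.png',im[...,::-1]); return im
def ray(n,u,v,z):
    c=ctrl.camera_info(n); T=np.array(c['world_from_camera'])
    d=T[:3,:3]@np.array([(u-c['cx'])/c['fx'],-(v-c['cy'])/c['fy'],-1]); o=T[:3,3]
    return o+d*(z-o[2])/d[2]
def proj(n,p):
    c=ctrl.camera_info(n); T=np.array(c['world_from_camera'])
    q=T[:3,:3].T@(np.array(p)-T[:3,3]); return c['cx']+c['fx']*q[0]/-q[2], c['cy']-c['fy']*q[1]/-q[2]
E
python3 - <<'E'
from h import *
grab('top','t0');grab('side','s0')
for n in('top','side'):print(ctrl.camera_info(n))
print(ctrl.get_obs())
E
```

```text
{'fx': 556.9446271051416, 'fy': 556.9446271051416, 'cx': 316.4382093953347, 'cy': 241.33226162151902, 'world_from_camera': array([[ 0.03518006,  0.97894395, -0.20107488,  0.38701006],
       [-0.99937888,  0.03404668, -0.0090932 ,  0.02221333],
       [-0.0020558 ,  0.20126988,  0.97953367,  0.89000578],
       [ 0.        ,  0.        ,  0.        ,  1.        ]])}
{'fx': 600.3516892484068, 'fy': 600.3516892484068, 'cx': 322.06620773889625, 'cy': 233.74287976191172, 'world_from_camera': array([[ 0.99315544,  0.08166963, -0.08350056,  0.47494059],
       [-0.11677991,  0.70762328, -0.69687283, -0.69523341],
       [ 0.0021736 ,  0.70185423,  0.71231729,  0.81818145],
       [ 0.        ,  0.        ,  0.        ,  1.        ]])}
{'time_s': 0.1, 'joints': array([-1.20431248e+00,  5.27931363e-02,  1.40161144e+00,  1.94609955e-05,
        1.68858667e+00, -7.02644145e-02]), 'qvel': array([-0.00022442, -0.00092311, -0.00247184,  0.00042024,  0.00138795,
        0.0019691 ]), 'joint_torque': array([ 1.54366204e-03, -3.82583570e+01, -3.60984385e+01, -3.95921870e-05,
        4.83050913e-03,  1.59484637e-05]), 'tcp_pos': array([ 0.22202171, -0.47545597,  0.23055245]), 'ee_rot': array([-0.69024713, -0.15368031,  0.69037955, -0.15270016]), 'contact_force': array([-0.11600185, -0.07980647,  0.01443121]), 'wrist_torque': array([ 0.02149039, -0.03719951, -0.02782262]), 'opening': 0.9974862212609416}
```

View pics/t0.png

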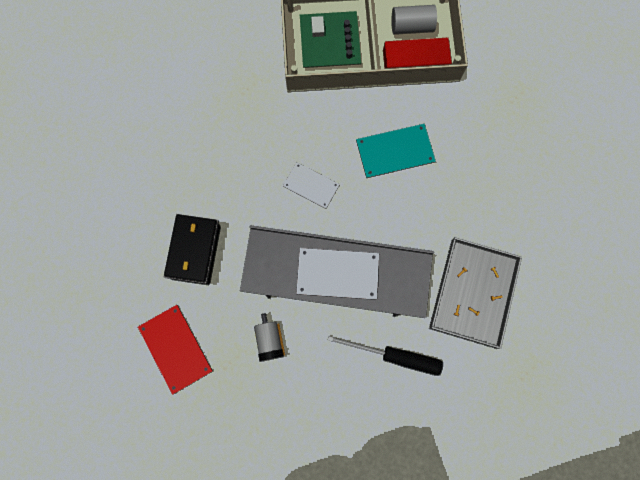

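View pics/s0.png

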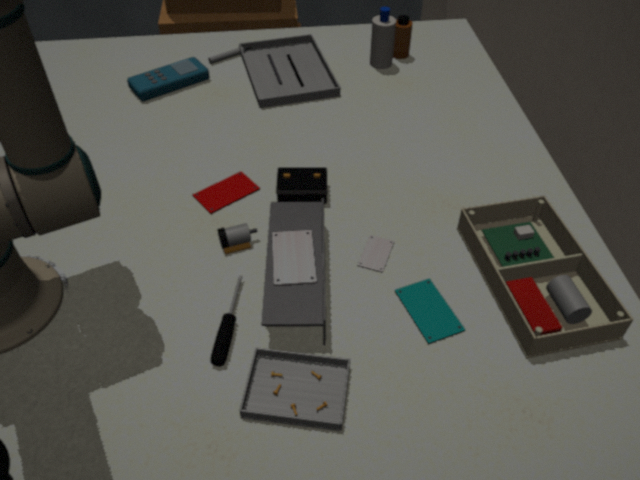

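The tray is at top-view pixel (476,293), on the −y side. There are two aluminium plates: the one on the ledge at (338,273) is larger, and the one on the table at (311,184) is smaller. The red and turquoise plates are excluded by colour. The one at (338,273) fits the description because it is larger and lies on the ledge. I'll measure it and confirm in a crop.

```bash
cat >> h.py <<'E'
def quad(n,im,mask,seed,z):
    k,l,st,ce=cv2.connectedComponentsWithStats(mask.astype('uint8'))
    i=l[seed[1],seed[0]]; m=(l==i).astype('uint8')
    m=cv2.morphologyEx(m,cv2.MORPH_CLOSE,np.ones((7,7)))
    c=max(cv2.findContours(m,0,cv2.CHAIN_APPROX_NONE)[0],key=cv2.contourArea)[:,0].astype(float)
    P=np.array([ray(n,u,v,z)[:2] for u,v in c])
    (cx,cy),wh,a=cv2.minAreaRect((P*1000).astype('float32'))
    b=cv2.boxPoints(((cx,cy),wh,a))
    return (cx,cy),wh,a,b
E
python3 - <<'E'
from h import *
im=cv2.imread('pics/t0.png')[...,::-1]
hsv=cv2.cvtColor(np.ascontiguousarray(im),cv2.COLOR_RGB2HSV).astype(int)
for p in[(338,273),(270,262),(400,285),(311,184),(220,400)]:print(p,hsv[p[1],p[0]])
g=hsv[...,2]
m=(g>165)
print('plate',quad('top',im,m,(338,273),.065))
print('small',quad('top',im,m,(311,190),.005)[:2])
lm=(g>80)&(g<150)&(hsv[...,1]<60)
o=lm.copy(); k,l,st,ce=cv2.connectedComponentsWithStats(lm.astype('uint8')); print(st[l[262,270]])
print('ledge',quad('top',im,lm,(270,262),.06))
s=cv2.resize(im[215:330,225:530],None,fx=2.6,fy=2.6,interpolation=cv2.INTER_CUBIC);cv2.imwrite('pics/c0.png',s[...,::-1])
for p in[(250,228),(434,251),(429,317),(240,291)]:print(ray('top',*p,.06))
E
```

```text
(338, 273) [104  15 182]
(270, 262) [150   5  97]
(400, 285) [120   7 105]
(311, 184) [102  14 181]
(220, 400) [ 38  12 174]
plate ((509.1284484863281, -3.3450584411621094), (118.77854919433594, 68.80889129638672), 88.12029266357422, array([[472.7945  , -61.573868],
       [541.56635 , -63.83088 ],
       [545.4624  ,  54.88375 ],
       [476.69055 ,  57.140762]], dtype=float32))
small ((606.7884521484375, 27.6451416015625), (801.4969482421875, 1137.9029541015625))
[ 239  225  198   93 8812]Traceback (most recent call last):
  File "<stdin>", line 11, in <module>
  File "h.py", line 17, in quad
    P=np.array([ray(n,u,v,z)[:2] for u,v in c])
                ~~~^^^^^^^^^
  File "h.py", line 6, in ray
    c=ctrl.camera_info(n); T=np.array(c['world_from_camera'])
ValueError: time passes only in moves, steps and waits
```

```bash
sed -i "s/c=ctrl.camera_info(n); T=/c=info(n); T=/; s/^def grab/import functools\ninfo=functools.lru_cache(None)(ctrl.camera_info)\ndef grab/" h.py
python3 - <<'E'
from h import *
im=cv2.imread('pics/t0.png')[...,::-1]
hsv=cv2.cvtColor(np.ascontiguousarray(im),cv2.COLOR_RGB2HSV).astype(int)
lm=(hsv[...,2]>80)&(hsv[...,2]<150)&(hsv[...,1]<60)
print('ledge',quad('top',im,lm,(270,262),.06))
s=cv2.resize(np.ascontiguousarray(im[215:330,225:530]),None,fx=2.6,fy=2.6,interpolation=cv2.INTER_CUBIC);cv2.imwrite('pics/c0.png',s[...,::-1])
for p in[(250,228),(434,251),(429,317),(240,291)]:print(ray('top',*p,.06))
E
```

```text
ledge ((511.1780090332031, -3.6685638427734375), (287.65234375, 108.2208023071289), 83.95333099365234, array([[ 442.21823, -140.99464],
       [ 549.8369 , -152.39445],
       [ 580.1378 ,  133.65752],
       [ 472.5191 ,  145.05733]], dtype=float32))
[0.5746613  0.13219532 0.06      ]
[ 0.5486357  -0.14864726  0.06      ]
[ 0.4489609  -0.14053633  0.06      ]
[0.47768921 0.14141824 0.06      ]
```

View pics/c0.png

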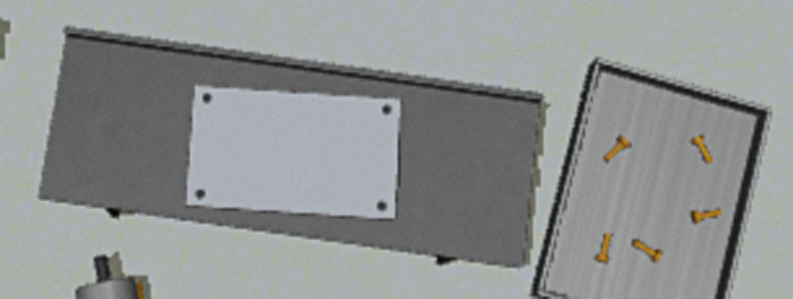

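The crop shows the plain aluminium plate with four corner holes lying on the ledge. It measures 119x69 mm against the 120x70 stated, so it's the right one. The tray is just past the ledge's right end (−y). I'll set up the frames and plan the approach.

```bash
cat >> h.py <<'E'
from scipy.spatial.transform import Rotation as R
a=ray('top',239.6,291.2,.06);b=ray('top',427.7,317.3,.06)
ly=(a-b)/np.linalg.norm(a-b); lx=np.array([ly[1],-ly[0],0]); C=(a+b)/2+.05*lx
def led(p): d=np.r_[p[:2],0]-np.r_[C[:2],0]; return d@lx*1000,d@ly*1000
def W(x,y,z): return np.r_[(C+x*lx+y*ly)[:2],z]
def plan(p,sgn):
    o=ctrl.get_obs();r=R.from_quat(o['ee_rot'])
    Y=sgn*lx;X=np.array([0,0,-1.]);t=R.from_matrix(np.c_[X,Y,np.cross(X,Y)])
    print('travel cm',(r.inv().apply(p-o['tcp_pos'])*100).round(2),'dr',(r.inv()*t).as_rotvec().round(3))
    print('R',r.as_matrix().round(3).tolist(),'led',led(o['tcp_pos']),o['tcp_pos'],o['contact_force'],o['opening'],o['time_s'])
E
python3 - <<'E'
from h import *
print(np.linalg.norm(a-b),C,ly,led([.5091,-.0033]))
for s in(1,-1):plan(W(-.004,.095,.12),s)
E
```

```text
0.2820957300353191 [ 0.5126474  -0.00343323  0.06      ] [0.10250685 0.9947323  0.        ] (np.float64(-3.5423724511037884), np.float64(-0.23110347047810423))
travel cm [ 11.12 -38.82 -50.84] dr [-1.031e+00 -1.000e-03  1.000e-03]
R [[-0.0, 0.423, -0.906], [0.001, -0.906, -0.423], [-1.0, -0.001, -0.0]] led (np.float64(-240.7092017155053), np.float64(-499.32738558893254)) [ 0.22202171 -0.47545597  0.23055245] [-0.11600185 -0.07980647  0.01443121] 0.9974862212609416 0.1
travel cm [ 11.12 -38.82 -50.84] dr [2.11e+00 1.00e-03 1.00e-03]
R [[-0.0, 0.423, -0.906], [0.001, -0.906, -0.423], [-1.0, -0.001, -0.0]] led (np.float64(-240.7092017155053), np.float64(-499.32738558893254)) [ 0.22202171 -0.47545597  0.23055245] [-0.11600185 -0.07980647  0.01443121] 0.9974862212609416 0.1
```

>>> step_arm(gripper=[40,40,40,40,40,40,40,40,40,40,40,40,40,40,40,40,40,40,40,40], travel=[[0,-38.8,-50.8],[0,-38.8,-50.8],[0,-38.8,-50.8],[0,-38.8,-50.8],[0,-38.8,-50.8],[0,-38.8,-50.8],[0,-38.8,-50.8],[0,-38.8,-50.8],[0,-38.8,-50.8],[0,-38.8,-50.8],[0,-38.8,-50.8],[0,-38.8,-50.8],[0,-38.8,-50.8],[0,-38.8,-50.8],[0,-38.8,-50.8],[0,-38.8,-50.8],[0,-38.8,-50.8],[0,-38.8,-50.8],[0,-38.8,-50.8],[0,-38.8,-50.8]], dr=[[-1.03,0,0],[-1.03,0,0],[-1.03,0,0],[-1.03,0,0],[-1.03,0,0],[-1.03,0,0],[-1.03,0,0],[-1.03,0,0],[-1.03,0,0],[-1.03,0,0],[-1.03,0,0],[-1.03,0,0],[-1.03,0,0],[-1.03,0,0],[-1.03,0,0],[-1.03,0,0],[-1.03,0,0],[-1.03,0,0],[-1.03,0,0],[-1.03,0,0]])

```text
time_s: 2.1
tcp_pos: [0.5181, 0.0906, 0.2313]
ee_rot: [0.526, 0.474, -0.525, 0.473]
contact_force: [-0.8, -0.4, -0.6]
opening: 0.398
```

```bash
python3 - <<'E'
from h import *
plan(W(-.004,.095,.07),1)
E
```

```text
travel cm [16.13  0.02 -0.06] dr [-0.002 -0.001  0.   ]
R [[-0.0, 0.995, -0.104], [0.001, -0.104, -0.995], [-1.0, -0.0, -0.001]] led (np.float64(-4.183536462217405), np.float64(94.1409616027049)) [0.518136   0.09064066 0.23131263] [-0.79786185 -0.38392772 -0.55529576] 0.3982032210082608 2.1
```

>>> step_arm(gripper=[40,40,40,40,40,40,40,40], travel=[[4,0,0],[8,0,0],[12,0,0],[14,0,0],[15.5,0,0],[16,0,0],[16,0,0],[16,0,0]], dr=[[0,0,0],[0,0,0],[0,0,0],[0,0,0],[0,0,0],[0,0,0],[0,0,0],[0,0,0]])

```text
time_s: 2.9
tcp_pos: [0.519, 0.091, 0.0728]
ee_rot: [0.526, 0.473, -0.524, 0.473]
contact_force: [-0.2, 0.1, 0.7]
opening: 0.399
```

```bash
python3 - <<'E'
from h import *
im=grab('side','s1'); print(ctrl.get_obs()['tcp_pos'])
cv2.imwrite('pics/s1c.png',cv2.resize(im[120:350,200:400],None,fx=2.6,fy=2.6)[...,::-1])
E
```

```text
[0.51907124 0.09096136 0.07290847]
```

View pics/s1c.png

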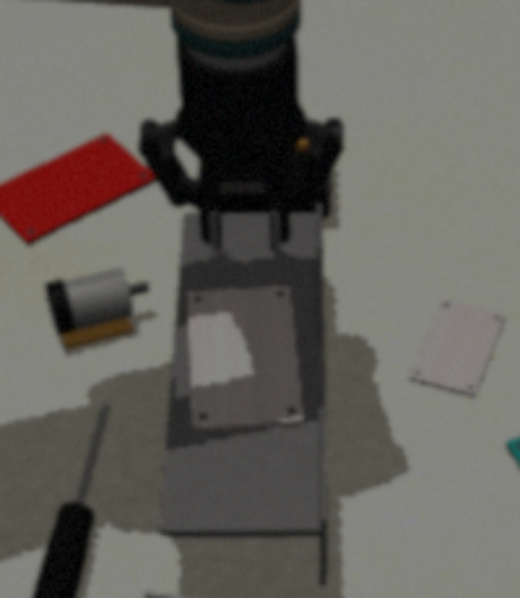

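The side view (crop) shows both fingertips at about (210,235) and (283,235) over the ledge, behind the plate's battery-side end at row 290. I'll feel downward for the ledge top.

>>> step_arm(gripper=[40,40,40,40,40,40], travel=[[0.3,0,0],[0.6,0,0],[0.8,0,0],[1.0,0,0],[1.0,0,0],[1.0,0,0]], dr=[[0,0,0],[0,0,0],[0,0,0],[0,0,0],[0,0,0],[0,0,0]])

```text
time_s: 3.55
tcp_pos: [0.5191, 0.091, 0.0629]
ee_rot: [0.526, 0.473, -0.524, 0.473]
contact_force: [-0.1, -0.3, -0.5]
opening: 0.398
```

>>> step_arm(gripper=[40,40,40,40], travel=[[0.1,0,0],[0.2,0,0],[0.3,0,0],[0.3,0,0]], dr=[[0,0,0],[0,0,0],[0,0,0],[0,0,0]])

```text
time_s: 3.95
tcp_pos: [0.519, 0.091, 0.0597]
ee_rot: [0.526, 0.473, -0.525, 0.473]
contact_force: [-0.4, -0.2, 0.8]
opening: 0.399
```

>>> step_arm(gripper=[40,40,40,40], travel=[[0.1,0,0],[0.2,0,0],[0.2,0,0],[0.2,0,0]], dr=[[0,0,0],[0,0,0],[0,0,0],[0,0,0]])

```text
time_s: 4.35
tcp_pos: [0.5192, 0.091, 0.0592]
ee_rot: [0.526, 0.473, -0.524, 0.473]
contact_force: [-5.6, -0.8, 10.2]
opening: 0.399
```

The ledge was felt at TCP z ≈ 0.0595. I'll raise 2 mm and push slowly most of the way.

>>> step_arm(gripper=[40,40,40,40,40,40,40,40,40,40,40,40,40,40,40,40,40,40,40,40], travel=[[-0.2,0,0],[-0.2,0,0],[-0.2,0,0.5],[-0.2,0,1.0],[-0.2,0,1.4],[-0.2,0,1.8],[-0.2,0,2.2],[-0.2,0,2.6],[-0.2,0,3.0],[-0.2,0,3.4],[-0.2,0,3.8],[-0.2,0,4.2],[-0.2,0,4.6],[-0.2,0,5.0],[-0.2,0,5.4],[-0.2,0,5.8],[-0.2,0,6.2],[-0.2,0,6.6],[-0.2,0,7.0],[-0.2,0,7.0]], dr=[[0,0,0],[0,0,0],[0,0,0],[0,0,0],[0,0,0],[0,0,0],[0,0,0],[0,0,0],[0,0,0],[0,0,0],[0,0,0],[0,0,0],[0,0,0],[0,0,0],[0,0,0],[0,0,0],[0,0,0],[0,0,0],[0,0,0],[0,0,0]])

```text
time_s: 6.35
tcp_pos: [0.5118, 0.0208, 0.0611]
ee_rot: [0.527, 0.473, -0.525, 0.473]
contact_force: [1.0, -0.1, -0.0]
opening: 0.398
```

```bash
python3 - <<'E'
from h import *
im=grab('side','s2'); plan(W(-.004,-.05,.0612),1)
cv2.imwrite('pics/s2c.png',cv2.resize(im[120:350,200:400],None,fx=2.6,fy=2.6)[...,::-1])
E
```

```text
travel cm [-0.03 -0.05  7.43] dr [-0.002 -0.002 -0.002]
R [[0.003, 0.994, -0.105], [0.001, -0.105, -0.994], [-1.0, 0.002, -0.002]] led (np.float64(-3.318741768686623), np.float64(24.259394187755955)) [0.5118329  0.02103857 0.06106269] [0.14084656 0.10202707 0.85733755] 0.4009785673574226 6.4
```

View pics/s2c.png

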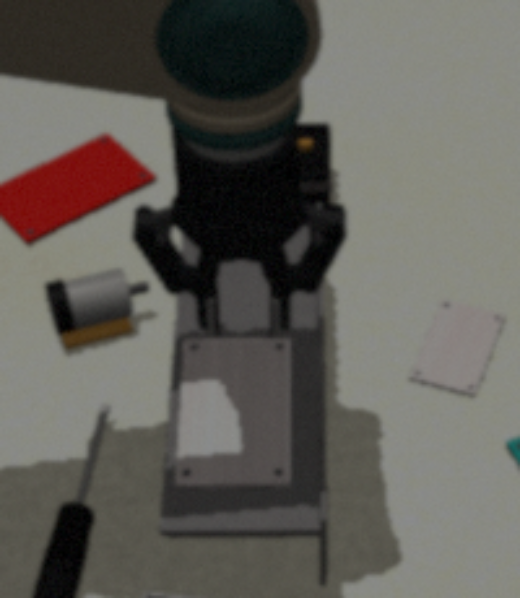

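The plate slid and squared up against both fingertips. Its corners in the crop are (182,338), (291,338), (290,485) and (176,485), and the ledge end is at row ~530. I'll measure it in the ledge frame.

```bash
python3 - <<'E'
from h import *
P=[led(ray('side',200+u/2.6,120+v/2.6,.065)) for u,v in[(182,338),(291,338),(290,485),(176,485)]]
print(np.round(P,1).tolist(),np.mean(P,0))
P=[led(ray('side',200+u/2.6,120+v/2.6,.06)) for u,v in[(161,532),(322,532)]]
print(np.round(P,1).tolist())
E
```

```text
[[-44.2, 12.0], [27.7, 11.1], [26.8, -110.6], [-42.1, -109.7]] [ -7.92743443 -49.30532708]
[[-49.8, -140.7], [45.7, -141.9]]
```

Plate centre is at ledge (x −8, y −49) mm, consistent with TCP 24 − 71 to 73. I need about 7.1 cm more.

>>> step_arm(gripper=[40,40,40,40,40,40,40,40,40,40,40,40,40,40,40,40,40,40,40,40], travel=[[0,0,0.3],[0,0,0.7],[0,0,1.1],[0,0,1.5],[0,0,1.9],[0,0,2.3],[0,0,2.7],[0,0,3.1],[0,0,3.5],[0,0,3.9],[0,0,4.3],[0,0,4.7],[0,0,5.1],[0,0,5.5],[0,0,5.9],[0,0,6.3],[0,0,6.7],[0,0,7.0],[0,0,7.1],[0,0,7.1]], dr=[[0,0,0],[0,0,0],[0,0,0],[0,0,0],[0,0,0],[0,0,0],[0,0,0],[0,0,0],[0,0,0],[0,0,0],[0,0,0],[0,0,0],[0,0,0],[0,0,0],[0,0,0],[0,0,0],[0,0,0],[0,0,0],[0,0,0],[0,0,0]])

```text
time_s: 8.4
tcp_pos: [0.5043, -0.0498, 0.0609]
ee_rot: [0.527, 0.473, -0.525, 0.473]
contact_force: [-0.1, 0.5, -0.8]
opening: 0.398
```

>>> step_arm(gripper=[40,40,40,40,40,40,40,40,40,40,40,40,40,40,40,40], travel=[[0,0,-0.5],[0,0,-1.5],[0,0,-2.5],[-1,0,-3],[-4,0,-3],[-8,0,-3],[-12,0,-3],[-14,0,-5],[-15,0,-9],[-15,0,-13],[-15,0,-17],[-15,0,-21],[-15,0,-24],[-15,0,-25],[-15,0,-25],[-15,0,-25]], dr=[[0,0,0],[0,0,0],[0,0,0],[0,0,0],[0,0,0],[0,0,0],[0,0,0],[0,0,0],[0,0,0],[0,0,0],[0,0,0],[0,0,0],[0,0,0],[0,0,0],[0,0,0],[0,0,0]])

```text
time_s: 10.0
tcp_pos: [0.5302, 0.198, 0.2115]
ee_rot: [0.527, 0.472, -0.525, 0.473]
contact_force: [0.1, -0.4, 0.1]
opening: 0.4
```

```bash
python3 - <<'E'
from h import *
im=grab('top','t3');grab('side','s3')
g=cv2.cvtColor(im,cv2.COLOR_RGB2GRAY)
cv2.imwrite('pics/t3c.png',cv2.resize(im[200:350,225:535],None,fx=2.5,fy=2.5,interpolation=cv2.INTER_CUBIC)[...,::-1])
E
```

```text
(no output)
```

View pics/t3c.png

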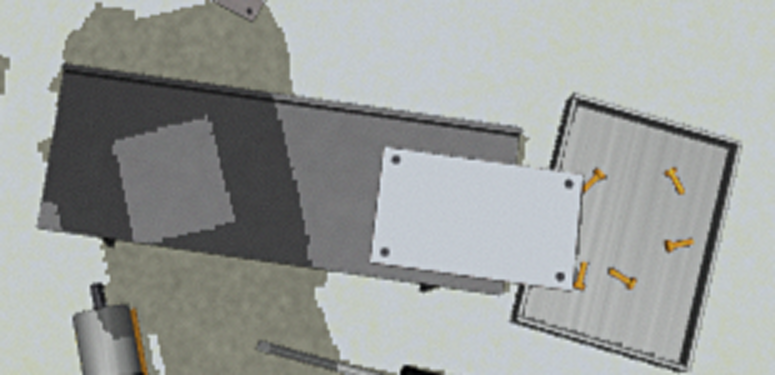

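View pics/s3.png

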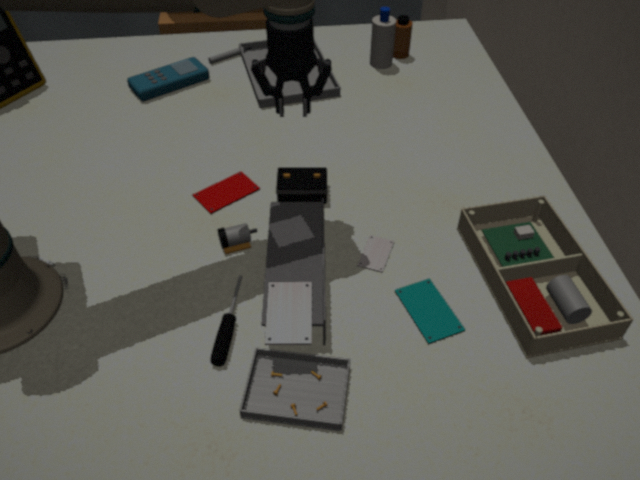

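The top crop shows plate corners at (385,147), (583,175), (576,290) and (371,262), overhanging the ledge end above the tray's rim. In the side view the gripper is clear, the plate is square, and the other things look unmoved.

```bash
python3 - <<'E'
from h import *
P=np.array([led(ray('top',225+u/2.5,200+v/2.5,.065)) for u,v in[(385,147),(583,175),(576,290),(371,262)]])
print(P.round(1).tolist(),P.mean(0)); 
S=np.array([led(ray('side',u,v,.065)) for u,v in[(268,282),(312,282),(312,343),(265,343)]])
print(S.round(1).tolist(),S.mean(0))
i0=cv2.imread('pics/s0.png',0);i1=cv2.imread('pics/s3.png',0)
for n,(x0,y0,x1,y1) in dict(tray=(240,348,352,428),batt=(276,166,330,200),screw=(208,270,245,368),motor=(216,220,260,254)).items():
    print(n,cv2.phaseCorrelate(i0[y0:y1,x0:x1]*1.,i1[y0:y1,x0:x1]*1.))
E
```

```text
[[26.4, -59.2], [25.8, -178.4], [-43.0, -180.3], [-43.2, -58.9]] [  -8.50326612 -119.19507427]
[[-44.1, -59.4], [27.7, -60.3], [27.4, -178.9], [-42.8, -177.9]] [  -7.95440645 -119.14831574]
tray ((-0.09506051590692977, 0.05603005030333463), 0.8431271866480671)
batt ((-0.02738651473913123, 0.01404626821357624), 1.0360871659834925)
screw ((-0.17918847492473233, 0.2534656551814436), 0.8446826990761892)
motor ((0.5174478168590184, -0.06642545531596156), 0.858588379143401)
```

Both views agree: the plate is at (−8, −119) mm, square and flat, and nothing else has moved. Handing in.

```bash
python3 -c "
from bench import ctrl
print(ctrl.hand_in())"
```

```text
the job is handed in; nothing more can be done
None
```

I pushed the larger aluminium plate along the ledge with both fingertips, in two slow strokes towards the tray end (−y). Then I backed the gripper off, lifted it clear and handed the job in at about 10 s.

- **Plate position:** the last top and side views agree that its centre is 119 mm from the ledge's centre along the ledge, so about 39 mm sticks out past the end. It sits 8 mm to the robot's side of the centre line.
- **Plate angle and tilt:** it is within about 0.01 rad of the ledge's direction. It looks flat, because its corners fit the expected height in both views.
- **Other objects:** the tray, battery pack, motor and screwdriver showed image shifts of about half a pixel or less, which is within noise, so they did not move.
- **Forces:** the highest force seen was about 10 N, when I felt for the ledge top. No check failed or disagreed.

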